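# Tip the grooved block out of a packed crate

### The arm

A 6-joint arm with a two-finger parallel gripper is mounted at the origin on a cart in front of the work surface, level with it; the furniture and walls round the work are solid. World frame = base frame: x ahead of the robot, y to its left, z up, the work surface at z = 0. Lengths are in mm, angles in degrees, forces in N, time in s.
With the tool pointing down it reaches from about 350 to 875 mm from the base axis. Payload 4.2 kg.
Tool frame: the origin (TCP) lies at the very end of the fingers, on their centre line; the grasp point (between the pads) lies 19 mm behind it (env.pinch_z is the distance from the TCP to the grasp point, in mm); z points along the fingers, y is the line along which they close (so a half turn about z gives the same grasp; the last joint's range is limited). The gripper opens to 85 mm and grips with 20 to 120 N. Pads are 22 mm wide; open, the fingers measure 114 mm over their backs; the gripper's body (76 mm by 85 mm) begins 54 mm behind the grasp point. The pads swing forward as they close: fully open they stand 13 mm farther back than shut.
Start: joints at [-57.032, 22.042, 0.453, 0, -68.411, -14.817], TCP at [194.72, -593.872, 231.312] pointing down, gripper open.
Joint ranges: [-179.83, 179.83], [-69.29, 118.12], [-61.27, 80.66], [-181.25, 117.63], [-171.15, -9.14], [-177.46, 177.46]. Speed limits (degrees/s): [159.86, 159.86, 180, 180, 180, 180].

### API

Orientations are given as [roll, pitch, yaw] about the fixed x, y, z axes, in that order (R = Rz(yaw) Ry(pitch) Rx(roll)).
In Python, from station import env gives the robot as it stands.
- The arm moves only by the tool send_rows, never from a script. Its argument "increments" is a list of rows, each a list of 7 numbers: the shift along the tool's x, y, z in units of 250 mm (1.0 is 250 mm), then the turn, a rotation vector about the tool's x, y, z in units of 0.08 rad (1.0 is 0.08 rad), then the opening, from 0 (shut) to 1 (fully open). A call has 1 to 8 rows; each row shifts and turns the commanded pose from where the row before left it, along the tool's axes as they then stand; what a row does not reach is not made up. A row lasts 1/8 s, in which the tool goes at most 62.5 mm and 10.7 degrees, less where a joint would pass 70% of its speed; a pose out of reach is approached as far as the arm can. A call with a number of a shift or a turn outside -1 to 1 is refused whole. A call with a gripper value outside its range is refused whole. The fingers move at their own pace and stop on an object; the grip force is fixed at half the most. Time passes only in rows, so rows that do not move let the fingers close. It gives the time, the measured TCP pose, the force, the opening and the grip force at its end, in the units of the state.
- env.read_state(): the state, without advancing time (a new reading comes with each control period).
- env.snapshot(name): name is "side" or "top"; returns a dict with "color" (384x512x3 uint8, red, green, blue), "K" (3x3 intrinsics, pixels), "k1" (the pictures are not rectified: a ray, as slopes to the right and down, at radius r is drawn at 1 + k1 r^2 times it, then the intrinsics apply), "R" (3x3) and "t" (3): a world point X has camera coordinates R X + t. Camera axes: x right, y down, z forward; pixel columns grow to the right and rows downward; lengths in mm; the calibration is good to about 2 mm. A picture is of the moment at which its call begins. There is no depth.
- env.finish_job(): hands the job in; it is judged then, once.
The state is a dict: "clock": time; "q": joint angles; "qvel": joint speeds; "effort": joint torques, N m; "tcp_pos": TCP position; "ee_rot": TCP orientation; "contact_force": force on the tool from outside, world axes, zero at the start; "wrist_torque": the same for the moment, N m; "grip_width": finger opening in mm; "grip_force": force on a finger pad.
Only numpy, scipy, OpenCV 4.12 (cv2) and the standard library are available. Lean on these libraries where they do the work, as an engineer would, in place of code of your own. Each camera call takes 0.05 s, during which the arm holds its last target. There are 200 camera calls.

### The job

Get the grooved cradle block out of the tightly packed crate: press on one end of it, and if that end is solid on the other, following its top outward as it goes, until it stays tipped and the opposite end stands up out of the row, then take it by the raised end. Set it down, without dropping it, flat and groove up with its centre in the middle of the rubber mat and let go. Leave the plain blocks standing in the crate and do not disturb the other things on the bench.

Things in the scene. Friction and masses are not known exactly. Their poses are not given: they have to be found in the camera images.
- grooved_block: Pine block with one groove along its top: 140 (x) x 42 (y) x 44 (z) mm, groove 18 mm wide, 11 mm deep along x; 0.10 to 0.21 kg. Origin: centre of its underside; z up through the grooved side, x along its length. It stands in any of the five places of the row, neighbours or crate wall touching both long sides, its top level with the plain blocks, its underside 26 mm above the crate's floor.
- press_a (a point): Point on the grooved block's top, 58 mm from its middle towards x+. Only one half of the block rests on a hidden packing piece, from one end to 4 mm past the middle; under the other end is a hollow. Which end can hardly be seen from outside. At the hollow end it gives at under 4 N; at the packed end it stays firm (a fingertip may dip some mm into the groove).
- press_b (a point): The like point towards x-. As the hollow end sinks (27 mm) its top swings outward by 13 mm; follow it outward: a fingertip that only goes straight down binds after some 15 mm and the block springs back up. Pressed right down the block is tipped 0.4 rad, the other end standing about 25 mm above the row, and stays so when let go.
- crate: Open plywood crate fixed to the bench, 171 (x) x 231 (y) mm; origin: centre of its underside, inner floor 6 mm above. Side walls (y+, y-, 9 mm thick) 76 mm high, level with the tops of the five blocks, which stand side by side along y, 42.4 mm apart, lengths along x. End boards (x+, x-, 9 mm thick) only 35 mm high, just above the grooved block's underside; 5 mm of play at each end.
- plain_block_1: Plain pine block, 140 (x) x 42 (y) x 70 (z) mm, flat top, standing in the crate on its floor, packed against its neighbours. Origin: centre of its underside; z up, x along its length.
- plain_block_2: Plain pine block, 140 (x) x 42 (y) x 70 (z) mm, flat top, standing in the crate on its floor, packed against its neighbours. Origin: centre of its underside; z up, x along its length.
- plain_block_3: Plain pine block, 140 (x) x 42 (y) x 70 (z) mm, flat top, standing in the crate on its floor, packed against its neighbours. Origin: centre of its underside; z up, x along its length.
- plain_block_4: Plain pine block, 140 (x) x 42 (y) x 70 (z) mm, flat top, standing in the crate on its floor, packed against its neighbours. Origin: centre of its underside; z up, x along its length.
- bench_mat: Flat black rubber mat fixed to the bench, 220 x 220 x 4 mm. Origin: centre of its underside; top face 4 mm above.
- nail_tin: Bystander on the bench, loose. Origin: centre of its underside. Round tin, 76 mm across, 58 mm high.
- glitter_jar: Bystander on the bench, loose. Origin: centre of its underside. Small jar with a dark cap, 44 mm across, 105 mm high.
- sanding_block: Bystander on the bench, loose. Origin: centre of its underside. Brown sanding block, 64 x 106 x 29 mm.
- paint_bottle_4: Bystander on the bench, loose. Origin: centre of its underside. White paint bottle, 50 mm across, 94 mm high.
There are look-alikes about, which are no part of the job. Leave any yellow look-alike of the plain_block_3 alone. What is shaped like the grooved_block but green is not meant.

How it is judged:
By the outcome, as a careful person would: the job done as asked, in the order asked, and still so for the second after the job is handed in, with the robot touching nothing.
It also fails if it takes over 58 s, if anything falls off the work surface, if the arm or the gripper's body presses on something with over 40 N, if the wrist force passes 120 N, or if a joint passes its speed limit or range.

## Working session

There is one attempt and no reset: what is moved stays moved. The work goes in short steps, Python scripts to look and compute and a tool call to move; the robot and the scene stay as the last step left them, time stands still between calls to the robot, and variables do not carry over. Pictures are saved under pics/ and viewed, at most 10 in all, crops included, and the job is handed in when it is done.

Besides the shell and the picture viewer there is one more tool, called after "Request:" in YAML: its name, and indented under it one key for each argument. send_rows: Moves the arm, as the interface text tells. Its arguments: {"type":"object","properties":{"increments":{"type":"array","items":{"type":"array","items":{"type":"number","minimum":-1,"maximum":1}}}},"required":["increments"]}

```bash
mkdir -p pics; ls; python3 - <<'E'
from station import env
import cv2,numpy as np
s=env.read_state();print(s)
for n in("top","side"):
    d=env.snapshot(n);cv2.imwrite(f"pics/{n}0.png",d["color"][:,:,::-1])
    np.savez(f"{n}.npz",**{k:np.array(d[k]) for k in("K","k1","R","t")})
    print(n,d["K"],d["k1"],d["R"],d["t"])
E
```

```text
pics
{'clock': 0.0, 'q': array([-5.70320615e+01,  2.20893270e+01,  3.79702552e-01, -2.90041419e-02,
       -6.84122222e+01, -1.48170385e+01]), 'qvel': array([ 0.03997089,  0.0348332 , -0.01048879,  0.04034215, -0.06006155,
       -0.005247  ]), 'effort': array([ 1.35684939e-03, -3.92292452e+01,  1.88399005e+01,  4.18631986e+00,
       -4.68023994e-03, -9.97999507e-06]), 'tcp_pos': array([ 194.53762177, -593.32984155,  230.23614257]), 'ee_rot': array([ 1.79875311e+02, -5.11002610e-03, -1.61859795e+02]), 'contact_force': array([0.51968441, 0.28389843, 0.55915618]), 'wrist_torque': array([-0.03253627,  0.01608873,  0.04498008]), 'grip_force': 0.0, 'grip_width': 85.78504201484779}
top [[426.06315027   0.         249.58418321]
 [  0.         426.06315027 193.38528481]
 [  0.           0.           1.        ]] -0.024723449033140468 [[ 2.76253259e-02 -9.99613365e-01  3.15609350e-03]
 [-9.95681447e-01 -2.77963276e-02 -8.85766338e-02]
 [ 8.86301148e-02 -6.95505372e-04 -9.96064365e-01]] [ -99.95041639  527.50526363 1255.12623045]
side [[446.31308016   0.         254.52253098]
 [  0.         446.31308016 196.01041177]
 [  0.           0.           1.        ]] -0.027267911318994465 [[ 0.94999592 -0.31204043 -0.01176966]
 [-0.15803567 -0.44794236 -0.8799843 ]
 [ 0.26931855  0.83784152 -0.47485694]] [-536.50626752   94.55918032 1381.72817891]
```

View pics/top0.png

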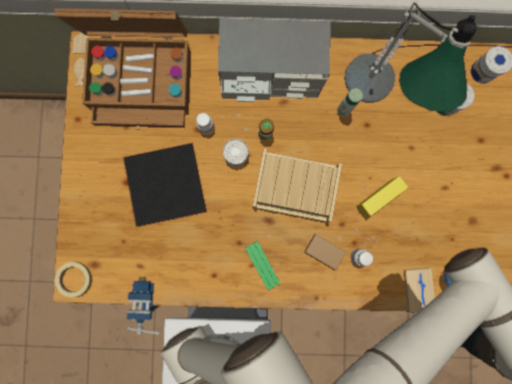

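View pics/side0.png

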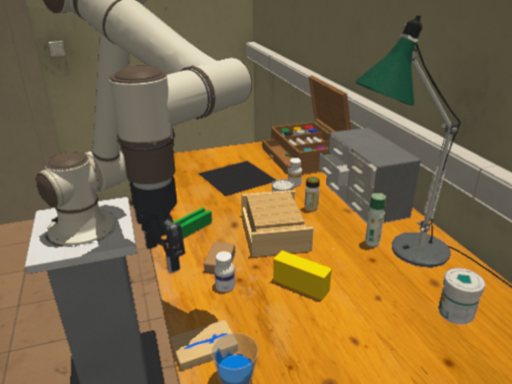

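The top view shows the mat around (165,184), the crate around (297,187) with its row roughly along image columns, the nail tin at (235,153), the yellow look-alike at (383,197) and the green one at (262,265). I'll zoom in on the crate next.

```bash
python3 - <<'E'
import cv2,numpy as np
a=cv2.imread("pics/top0.png")[140:230,245:350];b=cv2.imread("pics/side0.png")[180:265,232:322]
a=cv2.resize(a,None,fx=6,fy=6,interpolation=cv2.INTER_CUBIC)[:, :]
b=cv2.resize(b,None,fx=6,fy=6,interpolation=cv2.INTER_CUBIC)
cv2.imwrite("pics/a1.png",a);cv2.imwrite("pics/b1.png",b)
E
```

```text
(no output)
```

View pics/a1.png

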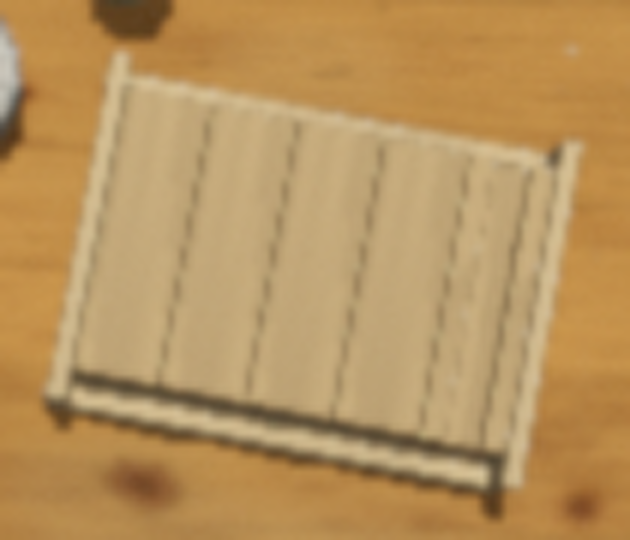

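View pics/b1.png

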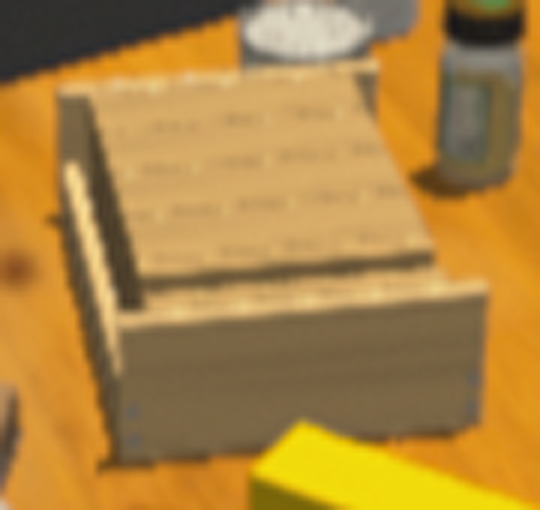

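The grooved block is the rightmost in the row, touching the y- wall: in the top crop the groove's dark edge runs from (527,170) to (487,440). In the side crop the groove shadow is at about (290,268). Next I'll triangulate the crate wall corners and the mat.

```bash
cat > h.py <<'E'
import numpy as np,cv2
from scipy.optimize import least_squares
C={n:dict(np.load(f"{n}.npz")) for n in("top","side")}
def proj(n,X):
    c=C[n];p=np.atleast_2d(X)@c["R"].T+c["t"];s=p[:,:2]/p[:,2:]
    s=s*(1+c["k1"]*(s**2).sum(1,keepdims=True));return s@c["K"][:2,:2].T+c["K"][:2,2]
def tri(a,b): 
    return least_squares(lambda X:np.r_[(proj("top",X)-a)[0],(proj("side",X)-b)[0]],[500,0,40])
def onz(n,uv,z):
    return np.r_[least_squares(lambda X:(proj(n,[X[0],X[1],z])-uv)[0],[500,0]).x,z]
def Rz(a): c,s=np.cos(a),np.sin(a);return np.array([[c,-s],[s,c]])
E
python3 - <<'E'
from h import *
T=lambda p:np.array(p)/6+[245,140]-.42; S=lambda p:np.array(p)/6+[232,180]-.42
P={"y+far":((118,54),(378,64),(85.5,115.5)),"y+near":((52,400),(58,94),(-85.5,115.5)),
"y-far":((580,143),(488,287),(85.5,-115.5)),"y-near":((518,487),(120,328),(-85.5,-115.5))}
for k,(a,b,_) in P.items():
    r=tri(T(a),S(b));print(k,r.x.round(1),r.fun.round(1))
def f(p):
    o=[]
    for a,b,l in P.values():
        X=np.r_[Rz(p[2])@l+p[:2],p[3]]
        o+=[proj("top",X)[0]-T(a),proj("side",X)[0]-S(b)]
    return np.ravel(o)
r=least_squares(f,[600,0,-.18,76]);print("crate",r.x,np.degrees(r.x[2]),r.fun.round(1))
im=cv2.imread("pics/top0.png");m=(im.max(2)<60).astype("uint8");m[:,:115]=0;m[:,215:]=0;m[:135]=0;m[230:]=0
c=max(cv2.findContours(m,0,1)[0],key=cv2.contourArea)
q=np.array([onz("top",p,4.) for p in c[:,0].astype(float)])[:,:2].astype("float32")
print("mat",cv2.minAreaRect(q))
sm=cv2.imread("pics/side0.png");mm=(sm.max(2)<60).astype("uint8");mm[:,:190]=0;mm[:,285:]=0;mm[:155]=0;mm[200:]=0
c=max(cv2.findContours(mm,0,1)[0],key=cv2.contourArea);print(c[:,0].min(0),c[:,0].max(0))
R=cv2.boxPoints(cv2.minAreaRect(q));print(R,proj("side",np.c_[R,[4]*4]).round(0))
a=sm
E
```

```text
y+far [ 658.3 -124.5   73.3] [ 0.1 -0.2 -0.2  0. ]
y+near [489.4 -96.9  71.6] [ 0.  -0.2 -0.2  0. ]
y-far [ 619.7 -348.5   76. ] [-0.   0.1  0.1 -0. ]
y-near [ 452.6 -320.8   72.7] [-0.1  0.2  0.2 -0. ]
crate [ 5.55093271e+02 -2.22555572e+02 -1.64452896e-01  7.33604461e+01] -9.422456842110787 [-0.6 -0.2 -0.4 -0.2 -0.7 -0.3 -0.3 -0.8  0.4  0.   0.6  1.1  0.5  0.5
  0.2  0.1]
mat ((553.1958618164062, 176.26158142089844), (212.1995849609375, 213.07028198242188), 13.823240280151367)
[200 162] [273 194]
[[424.71484  254.36104 ]
 [475.62317   47.46183 ]
 [681.6769    98.162125]
 [630.76855  305.06134 ]] [[199. 172.]
 [226. 194.]
 [276. 180.]
 [246. 160.]]
```

```bash
cat >> h.py <<'E'
from scipy.spatial.transform import Rotation as Ro
def plan(p,rpy,n,start=None):
    """print rows from the measured (or given) pose to p (mm), rpy (deg)"""
    from station import env
    s=env.read_state();p0,r0=start or (s["tcp_pos"],s["ee_rot"])
    R0=Ro.from_euler("xyz",r0,degrees=True);R1=Ro.from_euler("xyz",rpy,degrees=True)
    w=(R0.inv()*R1).as_rotvec()/n;d=(np.array(p)-p0)/n
    for i in range(n):
        R=R0*Ro.from_rotvec(w*i);print(np.r_[R.inv().apply(d)/250,w/.08].round(3).tolist())
cr=np.array([555.1,-222.5]);yaw=-9.42
def loc(x,y=-84.8): return Rz(np.radians(yaw))@[x,y]+cr
E
python3 -c "
from h import *
print(loc(58),loc(-58))
plan([*loc(-58),120],[180,0,yaw+180],8)"
```

```text
[ 598.43863116 -315.64935883] [ 484.00288072 -296.66360044]
[-0.184, 0.096, 0.055, 0.003, -0.001, 0.752]
[-0.178, 0.107, 0.055, 0.003, -0.001, 0.752]
[-0.171, 0.117, 0.055, 0.003, -0.001, 0.752]
[-0.164, 0.127, 0.055, 0.003, -0.001, 0.752]
[-0.156, 0.137, 0.055, 0.003, -0.001, 0.752]
[-0.147, 0.146, 0.055, 0.003, -0.001, 0.752]
[-0.138, 0.155, 0.055, 0.003, -0.001, 0.752]
[-0.129, 0.163, 0.055, 0.003, -0.001, 0.752]
```

Request:
send_rows:
  increments:
    - [-0.184,0.096,0.055,0.003,0,0.752,0]
    - [-0.178,0.107,0.055,0.003,0,0.752,0]
    - [-0.171,0.117,0.055,0.003,0,0.752,0]
    - [-0.164,0.127,0.055,0.003,0,0.752,0]
    - [-0.156,0.137,0.055,0.003,0,0.752,0]
    - [-0.147,0.146,0.055,0.003,0,0.752,0]
    - [-0.138,0.155,0.055,0.003,0,0.752,0]
    - [-0.129,0.163,0.055,0.003,0,0.752,0]

```text
clock: 1.1
tcp_pos: [485.5, -295.6, 120.4]
ee_rot: [-179.9, -0.0, 170.5]
contact_force: [0.2, 0.2, -0.7]
grip_width: -0.0
grip_force: 0.0
```

Request:
send_rows:
  increments:
    - [0,0,0,0,0,0,0]
    - [0,0,0,0,0,0,0]

```text
clock: 1.35
tcp_pos: [484.4, -296.8, 120.8]
ee_rot: [-179.9, -0.0, 170.6]
contact_force: [-0.2, -0.1, 0.7]
grip_width: -0.3
grip_force: 0.0
```

```bash
python3 -c "
from h import *
plan([*loc(-58),82],[180,0,yaw+180],4)"
```

```text
[0.0, 0.0, 0.039, -0.005, -0.002, 0.002]
[0.0, 0.0, 0.039, -0.005, -0.002, 0.002]
[0.0, 0.0, 0.039, -0.005, -0.002, 0.002]
[0.0, 0.0, 0.039, -0.005, -0.002, 0.002]
```

Request:
send_rows:
  increments:
    - [0,0,0.039,0,0,0,0]
    - [0,0,0.039,0,0,0,0]
    - [0,0,0.039,0,0,0,0]
    - [0,0,0.035,0,0,0,0]
    - [0,0,0,0,0,0,0]

```text
clock: 1.98
tcp_pos: [484.0, -297.0, 82.1]
ee_rot: [-179.9, -0.1, 170.6]
contact_force: [0.4, 0.4, 0.3]
grip_width: 0.3
grip_force: 0.0
```

```bash
python3 - <<'E'
from station import env
import cv2,numpy as np
t=env.snapshot("top")["color"][140:240,245:350,::-1];s=env.snapshot("side")["color"][170:270,225:325,::-1]
z=lambda a:cv2.resize(a,(390,400),interpolation=cv2.INTER_CUBIC)
cv2.imwrite("pics/c2.png",np.hstack([z(t),z(s)]))
E
```

```text
(no output)
```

View pics/c2.png

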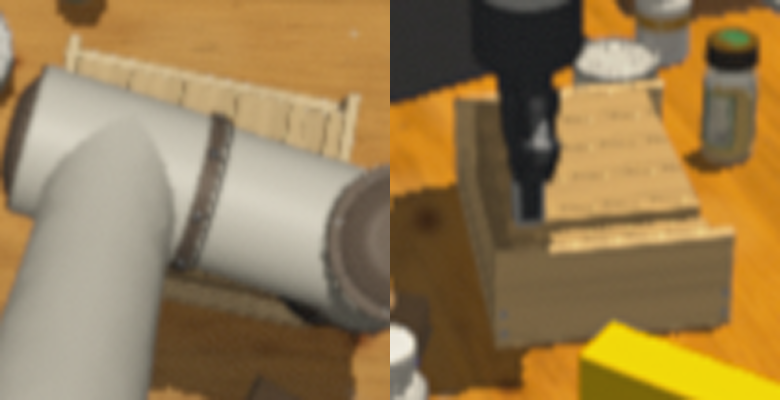

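The closed fingertips, at about (530,220) in the side half, hover over the groove near the near end. I'll press gently.

Request:
send_rows:
  increments:
    - [0,0,0.008,0,0,0,0]
    - [0,0,0.008,0,0,0,0]
    - [0,0,0.008,0,0,0,0]
    - [0,0,0.008,0,0,0,0]
    - [0,0,0.004,0,0,0,0]
    - [0,0,0.004,0,0,0,0]

```text
clock: 2.82
tcp_pos: [484.7, -297.1, 73.0]
ee_rot: [-179.9, 0.0, 170.6]
contact_force: [0.6, -0.6, 0.5]
grip_width: 0.0
grip_force: 0.0
```

Request:
send_rows:
  increments:
    - [0,0,0.004,0,0,0,0]
    - [0,0,0.004,0,0,0,0]
    - [0,0,0.004,0,0,0,0]

```text
clock: 3.2
tcp_pos: [484.7, -297.1, 70.1]
ee_rot: [-179.9, 0.0, 170.6]
contact_force: [0.8, 0.1, -0.4]
grip_width: 0.1
grip_force: 0.0
```

Request:
send_rows:
  increments:
    - [0,0,0.004,0,0,0,0]
    - [0,0,0.004,0,0,0,0]
    - [0,0,0.004,0,0,0,0]

```text
clock: 3.58
tcp_pos: [484.7, -297.2, 69.4]
ee_rot: [-179.8, 0.0, 170.6]
contact_force: [-4.9, 4.3, 17.4]
grip_width: 0.1
grip_force: 8.5
```

The near end (press_b) is firm, with 17 N at 69 mm, so I'll move to the far end.

Request:
send_rows:
  increments:
    - [0,0,-0.08,0,0,0,0]
    - [-0.116,-0.002,-0.05,0,0,0,0]
    - [-0.116,-0.002,0,0,0,0,0]
    - [-0.116,0,0,0,0,0,0]
    - [-0.116,0,0,0,0,0,0]
    - [0,0,0.06,0,0,0,0]
    - [0,0,0.03,0,0,0,0]
    - [0,0,0,0,0,0,0]

```text
clock: 4.58
tcp_pos: [597.4, -316.8, 75.9]
ee_rot: [-179.9, -0.1, 170.6]
contact_force: [0.3, -0.4, 0.2]
grip_width: -0.4
grip_force: 0.0
```

Request:
send_rows:
  increments:
    - [0,0.006,0.008,0,0,0,0]
    - [0,0,0.008,0,0,0,0]
    - [0,0,0.006,0,0,0,0]
    - [-0.002,0,0.006,0,0,0,0]
    - [-0.004,0,0.006,0,0,0,0]
    - [-0.004,0,0.006,0,0,0,0]

```text
clock: 5.32
tcp_pos: [601.8, -316.1, 67.1]
ee_rot: [-179.9, 0.0, 170.6]
contact_force: [-1.3, -0.5, 1.2]
grip_width: 0.2
grip_force: 0.1
```

Request:
send_rows:
  increments:
    - [-0.003,0,0.006,0,0,0,0]
    - [-0.003,0,0.006,0,0,0,0]
    - [-0.003,0,0.006,0,0,0,0]
    - [-0.003,0,0.006,0,0,0,0]

```text
clock: 5.82
tcp_pos: [604.7, -316.5, 61.0]
ee_rot: [-179.9, 0.0, 170.6]
contact_force: [-0.5, -0.1, -0.0]
grip_width: 0.1
grip_force: 0.1
```

Request:
send_rows:
  increments:
    - [-0.003,0,0.006,0,0,0,0]
    - [-0.003,0,0.006,0,0,0,0]
    - [-0.003,0,0.006,0,0,0,0]
    - [-0.002,0,0.006,0,0,0,0]

```text
clock: 6.32
tcp_pos: [607.4, -317.0, 55.1]
ee_rot: [-179.9, 0.0, 170.6]
contact_force: [0.6, 0.1, 1.9]
grip_width: -0.4
grip_force: 0.1
```

```bash
python3 - <<'E'
from station import env
import cv2,numpy as np
t=env.snapshot("top")["color"][140:240,245:350,::-1];s=env.snapshot("side")["color"][170:270,225:325,::-1]
z=lambda a:cv2.resize(a,(390,400),interpolation=cv2.INTER_CUBIC)
cv2.imwrite("pics/c3.png",np.hstack([z(t),z(s)]))
E
```

```text
(no output)
```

View pics/c3.png

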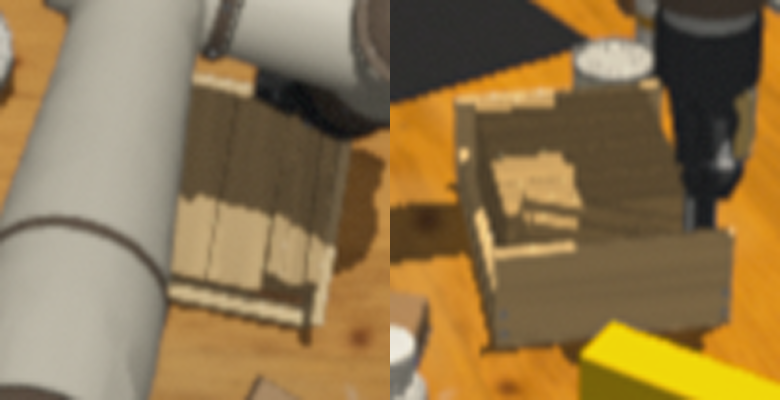

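The near end is starting to rise, visible at about (525,205) in the side half, so I'll keep going.

Request:
send_rows:
  increments:
    - [-0.003,0,0.006,0,0,0,0]
    - [-0.003,0,0.006,0,0,0,0]
    - [-0.002,0,0.006,0,0,0,0]
    - [-0.002,0,0.006,0,0,0,0]
    - [-0.002,0,0.006,0,0,0,0]

```text
clock: 7.05
tcp_pos: [610.3, -317.5, 47.5]
ee_rot: [-179.9, 0.0, 170.6]
contact_force: [0.2, -0.1, -0.2]
grip_width: 0.1
grip_force: 0.0
```

Request:
send_rows:
  increments:
    - [-0.001,0,0.006,0,0,0,0]
    - [-0.001,0,0.006,0,0,0,0]

```text
clock: 7.3
tcp_pos: [611.0, -317.9, 46.0]
ee_rot: [-179.8, 0.1, 170.6]
contact_force: [-2.1, 0.9, 9.0]
grip_width: 0.3
grip_force: 3.4
```

Request:
send_rows:
  increments:
    - [-0.001,0,0.004,0,0,0,0]
    - [-0.001,0,0.004,0,0,0,0]
    - [0,0,0,0,0,0,0]

```text
clock: 7.68
tcp_pos: [612.0, -318.2, 45.4]
ee_rot: [-179.8, 0.2, 170.6]
contact_force: [-2.8, 1.8, 9.7]
grip_width: -0.2
grip_force: 3.9
```

Request:
send_rows:
  increments:
    - [0,0,-0.012,0,0,0,0]
    - [0,0,-0.03,0,0,0,0]
    - [0,0,-0.08,0,0,0,0]
    - [0,0,-0.2,0,0,0,0]
    - [0,0,-0.2,0,0,0,0.8]
    - [0,0,-0.1,0,0,0,0.8]

```text
clock: 8.43
tcp_pos: [612.3, -317.8, 201.9]
ee_rot: [-179.8, 0.3, 170.6]
contact_force: [-0.3, -0.5, -0.4]
grip_width: 35.7
grip_force: 0.0
```

```bash
python3 - <<'E'
from station import env
import cv2,numpy as np
A=env.snapshot("top")["color"][:,:,::-1];B=env.snapshot("side")["color"][:,:,::-1]
t=A[140:240,245:350];s=B[170:270,225:325]
cv2.imwrite("pics/t4.png",A);cv2.imwrite("pics/s4.png",B)
z=lambda a,w:cv2.resize(a,(w,500),interpolation=cv2.INTER_CUBIC)
cv2.imwrite("pics/c4.png",np.hstack([z(t[:,40:],300),z(s,500)]))
E
```

```text
(no output)
```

View pics/c4.png

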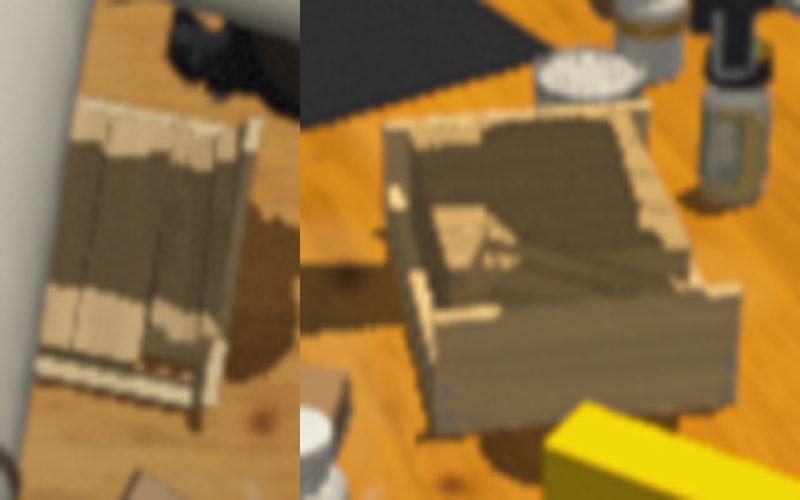

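```bash
python3 - <<'E'
from h import *
for th in(.3,.4):
  for x,z in((-74,44),(-74,0),(66,44)):
    X=x*np.cos(th)+z*np.sin(th)+4;Z=z*np.cos(th)-x*np.sin(th)+32
    P=[np.r_[loc(X,-84.8+o),Z] for o in(21,-21)]
    print(th,x,z,round(X),round(Z),"crop top",((proj("top",P)-[285,140]+.4)*[4.615,5]).round().tolist(),"side",((proj("side",P)-[225,170]+.4)*5).round().tolist())
P=[np.r_[loc(x,-84.8+o),76] for x in(-70,70) for o in(21.2,-21.2)]
print(((proj("top",P)-[285,140]+.4)*[4.615,5]).round().tolist(),((proj("side",P)-[225,170]+.4)*5).round().tolist())
E
```

```text
0.3 -74 44 -54 96 crop top [[149.0, 335.0], [217.0, 349.0]] side [[178.0, 234.0], [191.0, 273.0]]
0.3 -74 0 -67 54 crop top [[135.0, 361.0], [200.0, 374.0]] side [[156.0, 300.0], [168.0, 341.0]]
0.3 66 44 80 55 crop top [[176.0, 116.0], [241.0, 130.0]] side [[410.0, 275.0], [429.0, 315.0]]
0.4 -74 44 -47 101 crop top [[153.0, 322.0], [220.0, 337.0]] side [[190.0, 224.0], [203.0, 264.0]]
0.4 -74 0 -64 61 crop top [[138.0, 356.0], [203.0, 370.0]] side [[160.0, 289.0], [172.0, 330.0]]
0.4 66 44 82 47 crop top [[174.0, 116.0], [239.0, 129.0]] side [[412.0, 286.0], [431.0, 326.0]]
[[139.0, 364.0], [206.0, 379.0], [179.0, 127.0], [245.0, 141.0]] [[149.0, 267.0], [161.0, 308.0], [394.0, 244.0], [413.0, 284.0]]
```

Both views show the near end standing up. I'll enlarge it with the predicted corners overlaid to pin down the pose.

```bash
python3 - <<'E'
from h import *
th=.4
A=cv2.imread("pics/t4.png")[190:226,300:342];B=cv2.imread("pics/s4.png")[195:245,240:300]
f=lambda a,k:cv2.convertScaleAbs(cv2.resize(a,None,fx=k,fy=k,interpolation=cv2.INTER_CUBIC),alpha=1.7)
A=f(A,8);B=f(B,7)
for x,z,c in((-74,44,(0,0,255)),(-74,0,(255,0,0))):
  X=x*np.cos(th)+z*np.sin(th)+4;Z=z*np.cos(th)-x*np.sin(th)+32
  for o in(21,-21):
    P=np.r_[loc(X,-84.8+o),Z]
    for im,n,off,k in((A,"top",(300,190),8),(B,"side",(240,195),7)):
      cv2.circle(im,tuple(((proj(n,P)[0]-off+.5)*k).astype(int).tolist()),2,c,-1)
o=np.zeros((350,A.shape[1]+B.shape[1],3),"uint8");o[:A.shape[0],:A.shape[1]]=A;o[:B.shape[0],A.shape[1]:]=B
cv2.imwrite("pics/c5.png",o);print(A.shape,B.shape)
E
```

```text
(288, 336, 3) (350, 420, 3)
```

View pics/c5.png

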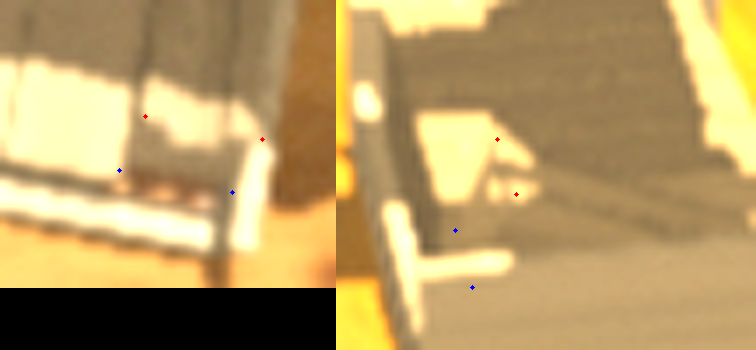

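```bash
cat >> h.py <<'E'
def rpy(th,yw):  # tool y along block y, tool z = -block normal, block tipped th (far end down), yw block yaw deg
    c,s=np.cos(th),np.sin(th);M=np.array([[-c,0,-s],[0,1,0],[s,0,-c]])
    return (Ro.from_euler("z",yw,degrees=True)*Ro.from_matrix(M)).as_euler("xyz",degrees=True)
E
python3 -c "
from h import *
e=rpy(.4,yaw);print(e)
a=[*loc(-21.2,-84.5),126];b=[*loc(-40.7,-84.5),80.2]
plan(a,e,8);print();plan(b,e,6,(a,e))"
```

```text
[180.         -22.91831181 170.58      ]
[0.047, 0.0, 0.038, -0.005, 0.638, -0.001]
[0.045, 0.0, 0.04, -0.005, 0.638, -0.001]
[0.043, 0.0, 0.042, -0.005, 0.638, -0.001]
[0.041, 0.0, 0.045, -0.005, 0.638, -0.001]
[0.039, 0.0, 0.047, -0.005, 0.638, -0.001]
[0.036, 0.0, 0.049, -0.005, 0.638, -0.001]
[0.034, 0.0, 0.05, -0.005, 0.638, -0.001]
[0.031, 0.0, 0.052, -0.005, 0.638, -0.001]

[0.0, 0.0, 0.033, 0.0, 0.0, 0.0]
[0.0, 0.0, 0.033, 0.0, 0.0, 0.0]
[0.0, 0.0, 0.033, 0.0, 0.0, 0.0]
[0.0, 0.0, 0.033, 0.0, 0.0, 0.0]
[0.0, 0.0, 0.033, 0.0, 0.0, 0.0]
[0.0, 0.0, 0.033, 0.0, 0.0, 0.0]
```

Request:
send_rows:
  increments:
    - [0.047,0,0.038,0,0.638,0,0.8]
    - [0.045,0,0.04,0,0.638,0,0.8]
    - [0.043,0,0.042,0,0.638,0,0.8]
    - [0.041,0,0.045,0,0.638,0,0.8]
    - [0.039,0,0.047,0,0.638,0,0.8]
    - [0.036,0,0.049,0,0.638,0,0.8]
    - [0.034,0,0.05,0,0.638,0,0.8]
    - [0.031,0,0.052,0,0.638,0,0.8]

```text
clock: 9.52
tcp_pos: [517.3, -302.0, 121.8]
ee_rot: [-179.9, -23.6, 170.5]
contact_force: [-0.0, -0.3, 0.4]
grip_width: 68.2
grip_force: 0.0
```

Request:
send_rows:
  increments:
    - [0,0,0.02,0,0,0,0.8]
    - [0,0,0,0,0,0,0.8]

```text
clock: 9.78
tcp_pos: [515.9, -301.8, 117.6]
ee_rot: [-179.9, -23.4, 170.5]
contact_force: [0.1, -0.4, 1.1]
grip_width: 68.2
grip_force: 0.0
```

```bash
python3 - <<'E'
from h import *
plan([*loc(-40.7,-84.5),80.2],rpy(.4,yaw),1)
from station import env
A=env.snapshot("side")["color"][130:250,220:320,::-1]
cv2.imwrite("pics/c6.png",cv2.convertScaleAbs(cv2.resize(A,None,fx=5,fy=5,interpolation=cv2.INTER_CUBIC),alpha=1.5))
E
```

```text
[-0.004, 0.001, 0.161, -0.022, -0.103, -0.01]
```

View pics/c6.png

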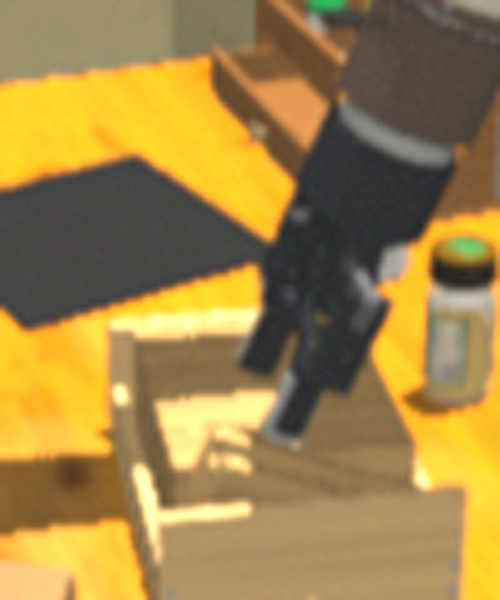

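The open fingers straddle the raised end, with tips at (258,370) and (283,440) and the block's end at about (225,450). I'll advance and close.

Request:
send_rows:
  increments:
    - [0,0,0.035,0,0,0,0.8]
    - [0,0,0.035,0,0,0,0.8]
    - [0,0,0.035,0,0,0,0.8]
    - [-0.004,0,0.03,0,0,0,0.8]
    - [0,0,0.02,0,0,0,0.8]
    - [0,0,0,0,0,0,0.8]

```text
clock: 10.58
tcp_pos: [501.5, -299.4, 81.4]
ee_rot: [-179.9, -23.4, 170.5]
contact_force: [0.0, -0.3, 0.5]
grip_width: 68.3
grip_force: 0.0
```

Request:
send_rows:
  increments:
    - [0,0,0,0,0,0,0.6]
    - [0,0,0,0,0,0,0.5]
    - [0,0,0,0,0,0,0.4]
    - [0,0,0,0,0,0,0.2]
    - [0,0,0,0,0,0,0]

```text
clock: 11.2
tcp_pos: [502.0, -299.5, 82.2]
ee_rot: [-179.9, -23.3, 170.5]
contact_force: [0.1, 0.7, 3.5]
grip_width: 40.7
grip_force: 63.9
```

Request:
send_rows:
  increments:
    - [0,0,0,0,0,0,0]
    - [0,0,0,0,0,0,0]

```text
clock: 11.45
tcp_pos: [502.0, -299.5, 82.1]
ee_rot: [-179.9, -23.3, 170.5]
contact_force: [-0.3, 1.6, 3.9]
grip_width: 40.6
grip_force: 64.0
```

Request:
send_rows:
  increments:
    - [0.006,0,-0.011,0,0,0,0]
    - [0.012,0,-0.021,0,0,0,0]
    - [0.016,0,-0.028,0,0,0,0]
    - [0.016,0,-0.028,0,0,0,0]

```text
clock: 11.95
tcp_pos: [498.3, -298.9, 107.5]
ee_rot: [-179.9, -23.5, 170.5]
contact_force: [-0.1, 0.5, -2.0]
grip_width: 40.2
grip_force: 63.6
```

Request:
send_rows:
  increments:
    - [0.022,0,-0.05,0,0,0,0]
    - [0.022,0,-0.055,0,0,0,0]
    - [0.025,0,-0.06,0,0,0,0]
    - [0.025,0,-0.06,0,0,0,0]
    - [0.025,0,-0.06,0,0,0,0]
    - [0.025,0,-0.06,0,0,0,0]
    - [0.025,0,-0.06,0,0,0,0]
    - [0,0,0,0,0,0,0]

```text
clock: 12.95
tcp_pos: [501.2, -299.3, 218.3]
ee_rot: [-179.8, -23.2, 170.5]
contact_force: [0.2, -0.4, -2.1]
grip_width: 40.4
grip_force: 63.6
```

```bash
python3 - <<'E'
from h import *
from station import env
A=env.snapshot("side")["color"][90:250,210:330,::-1];B=env.snapshot("top")["color"][140:240,245:350,::-1]
cv2.imwrite("pics/c7.png",cv2.convertScaleAbs(np.hstack([cv2.resize(A,(420,560),interpolation=cv2.INTER_CUBIC),cv2.resize(B,(380,560))]),alpha=1.4))
E
```

```text
(no output)
```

View pics/c7.png

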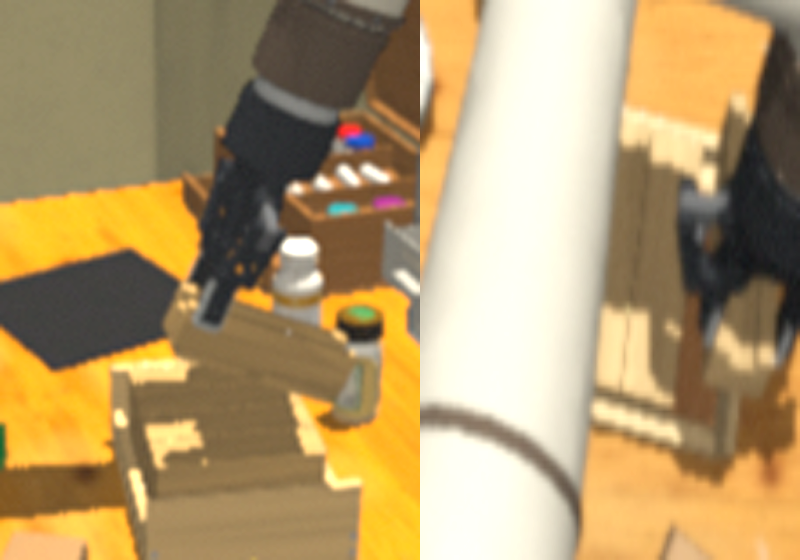

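Gripper and block are well clear of the crate, and the fingers sit square across the block. The side half shows block corners of about (178,350), (345,402) and (352,343). From these I'll estimate where along the block the grip is.

```bash
python3 - <<'E'
from h import *
from station import env
st=env.read_state();R=Ro.from_euler("xyz",st["ee_rot"],degrees=True).as_matrix();p=st["tcp_pos"]
S=lambda q:np.array(q)/3.5+[210,90]-.4
obs=np.array([S((178,350)),S((345,402)),S((352,343))])
def pts(v):
    s,h,f=v;c,n=np.cos(f),np.sin(f)
    L=np.array([[70,0],[-70,0],[-70,-44.]])  # (x, z) about block underside centre, tool axes
    L=L@np.array([[c,n],[-n,c]])
    return np.array([[x-s,-21,z-h+44] for x,z in L])@R.T+p
r=least_squares(lambda v:(proj("side",pts(v))-obs).ravel(),[56,17,0]);print(r.x,r.fun.round(1))
print(proj("side",p),proj("side",pts([56,17,0])))
# finer: is tip of y- finger
plan([540,100,200],[180,0,166],1)
E
```

```text
[5.51579085e+01 2.30295574e+01 3.57366520e-02] [-2.   0.4 -1.3 -1.5  3.3  1.2]
[[265.83347442 180.25480279]] [[258.25018136 191.20207316]
 [305.81449859 205.70641636]
 [312.90507561 191.82187716]]
[0.071, 1.6, 0.1, -0.219, -5.1, 0.978]
```

```bash
python3 - <<'E'
from h import *
a=[498.8,162.9,150]
plan(a,rpy(0,13.8),9)
E
```

```text
[0.02, 0.202, 0.04, 0.113, -0.56, -0.556]
[0.013, 0.203, 0.038, 0.113, -0.56, -0.556]
[0.005, 0.204, 0.036, 0.113, -0.56, -0.556]
[-0.002, 0.205, 0.034, 0.113, -0.56, -0.556]
[-0.01, 0.205, 0.032, 0.113, -0.56, -0.556]
[-0.018, 0.204, 0.031, 0.113, -0.56, -0.556]
[-0.025, 0.204, 0.03, 0.113, -0.56, -0.556]
[-0.033, 0.203, 0.029, 0.113, -0.56, -0.556]
[-0.041, 0.201, 0.029, 0.113, -0.56, -0.556]
```

Request:
send_rows:
  increments:
    - [0.02,0.202,0.04,0.113,-0.56,-0.556,0]
    - [0.013,0.203,0.038,0.113,-0.56,-0.556,0]
    - [0.005,0.204,0.036,0.113,-0.56,-0.556,0]
    - [-0.002,0.205,0.034,0.113,-0.56,-0.556,0]
    - [-0.01,0.205,0.032,0.113,-0.56,-0.556,0]
    - [-0.018,0.204,0.031,0.113,-0.56,-0.556,0]
    - [-0.025,0.204,0.03,0.113,-0.56,-0.556,0]
    - [-0.033,0.203,0.029,0.113,-0.56,-0.556,0]

```text
clock: 14.05
tcp_pos: [498.0, 112.9, 156.8]
ee_rot: [179.6, -2.6, -168.6]
contact_force: [0.0, -0.0, -1.8]
grip_width: 40.6
grip_force: 63.6
```

Request:
send_rows:
  increments:
    - [-0.041,0.201,0.029,0.113,-0.56,-0.556,0]
    - [0,0,0,0,0,0,0]
    - [0,0,0,0,0,0,0]

```text
clock: 14.42
tcp_pos: [498.1, 162.5, 149.6]
ee_rot: [-179.9, -0.1, -166.2]
contact_force: [-0.4, 1.2, -1.5]
grip_width: 40.5
grip_force: 63.6
```

```bash
python3 - <<'E'
from h import *
from station import env
plan([498.8,162.9,45],rpy(0,13.8),5)
for n in("top","side"): cv2.imwrite(f"pics/{n}8.png",env.snapshot(n)["color"][:,:,::-1])
print(env.read_state()["contact_force"],env.read_state()["wrist_torque"])
# predicted block corners in images
R=Ro.from_euler("xyz",env.read_state()["ee_rot"],degrees=True).as_matrix();p=env.read_state()["tcp_pos"]
L=np.array([[x-56,y,z] for x in(70,-70) for y in(21,-21) for z in(-20,24)])
P=L@R.T+p
for n in("top","side"):
    print(n,proj(n,P).round(0).tolist())
im=cv2.imread("pics/side8.png");hsv=cv2.cvtColor(im,cv2.COLOR_BGR2HSV)
u=proj("side",P);lo=(u.min(0)-10).astype(int);hi=(u.max(0)+10).astype(int)
for v in range(lo[1],hi[1],3): print(v,lo[0]," ".join("%3d"%x for x in hsv[v,lo[0]:hi[0]:3,2]))
E
```

```text
[-0.001, 0.0, 0.084, -0.003, -0.004, 0.002]
[-0.001, 0.0, 0.084, -0.003, -0.004, 0.002]
[-0.001, 0.0, 0.084, -0.003, -0.004, 0.002]
[-0.001, 0.0, 0.084, -0.003, -0.004, 0.002]
[-0.001, 0.0, 0.084, -0.003, -0.004, 0.002]
[ 0.1947157  -0.61879571 -1.47105245] [-0.0073027   0.02951985 -0.0523584 ]
top [[150.0, 204.0], [153.0, 206.0], [165.0, 201.0], [168.0, 202.0], [140.0, 154.0], [144.0, 156.0], [155.0, 150.0], [159.0, 153.0]]
side [[216.0, 136.0], [216.0, 148.0], [221.0, 140.0], [222.0, 152.0], [249.0, 129.0], [249.0, 140.0], [255.0, 132.0], [255.0, 144.0]]
118 205 103 104  32  30  33  34  32  78 108 103 104 103 104 105 103 102  98  84  86  86
121 205 104 103  61  33  31  32  31  38  72  44 105 105 105 104 103 103  97  85  86  85
124 205 104 104  80  32  32  33  68  29  46  57 106 105 105 105 103 103  99  84  87  86
127 205 104 104 101  47  34  31  36  30  32  56 105 106 104 105 104 103  99  85  86  86
130 205 104 104 104  85  34  30  34  31  33  94 105 105 104 103 108 103  99  85  86  86
133 205 104 104 103 104  35  31  32  30  45  95 118 149 169 169 166 111 113  83  86  86
136 205 104 104 105 105  37  36  70  31 165 164 130 132 157 183 176 142 123  85  85  83
139 205 105 103 104 104  94  99  75  32 159 172 168 120 102  93  94  95  97  84  84 101
142 205 104 105 105 103  96  94  78  32  96  96  96  94  95  95  94  94  89 162 181 115
145 205 104 104 104 103  88  90  90  89  93  93  93  93  90  88  89  97 149 205 195 108
148 205 125 169 180 201 105  85  93  92  91  89  87 156 136 173 193 213 218 209 204 160
151 205 211 217 220 223 218 140  93 107 138 186 214 215 215 218 215 213 216 218 209 206
154 205 210 211 215 217 222 221 218 220 223 222 222 213 214 216 218 216 215 219 217 208
157 205 202 206 214 219 223 222 221 218 214 219 219 209 192 215 220 219 216 216 216 215
160 205 211 209 205 213 220 222 220 218 218 219 219 221 202 171 172 219 216 215 218 217
```

Request:
send_rows:
  increments:
    - [0,0,0.084,0,0,0,0]
    - [-0.002,0,0.084,0,0,0,0]
    - [0,0,0.084,0,0,0,0]
    - [0,0,0.084,0,0,0,0]
    - [0,0,0.07,0,0,0,0]
    - [0,0,0.02,0,0,0,0]
    - [0,0,0,0,0,0,0]

```text
clock: 15.4
tcp_pos: [499.7, 162.3, 43.9]
ee_rot: [-180.0, 0.0, -166.2]
contact_force: [-0.6, 0.4, -1.0]
grip_width: 40.5
grip_force: 63.6
```

```bash
python3 - <<'E'
from h import *
from station import env
st=env.read_state();p=st["tcp_pos"];print(p,st["ee_rot"],st["contact_force"])
R=Ro.from_euler("xyz",st["ee_rot"],degrees=True).as_matrix()
for n in("top","side"): cv2.imwrite(f"pics/{n}9.png",env.snapshot(n)["color"][:,:,::-1])
for h in (18,23):
  P=np.array([[x-56,y,z-h] for x in(70,-70) for y in(21,-21) for z in(0,44)])@R.T+p
  print(proj("side",P).round(1).tolist())
u=proj("side",P);lo=(u.min(0)-8).astype(int);hi=(u.max(0)+8).astype(int)
im=cv2.imread("pics/side9.png").max(2)
for v in range(lo[1],hi[1],2): print(v,lo[0]," ".join("%3d"%x for x in im[v,lo[0]:hi[0]:2]))
E
```

```text
[499.71062804 162.29894208  43.87947444] [-1.79957014e+02  2.51809424e-02 -1.66240320e+02] [-0.61068138  0.44640635 -0.963227  ]
[[217.3, 164.2], [217.9, 175.1], [222.8, 168.2], [223.3, 179.3], [250.0, 155.8], [250.2, 166.4], [255.8, 159.6], [256.0, 170.3]]
[[217.2, 163.0], [217.9, 173.9], [222.7, 167.0], [223.3, 178.0], [249.9, 154.6], [250.1, 165.2], [255.8, 158.3], [255.9, 169.0]]
146 209 102  96  34  30  30  31  32  29  32  83 112 205 213 213 211 216 215 212 210 213 215 217 214 206 203 200 183
148 209 175 180  99  34  31  31  34  30  29  52 100 155 176 211 215 213 217 217 214 212 214 216 217 212 206 204 196
150 209 219 223 132  32  31  31  31  32  31  38  64  87  54 204 216 213 214 218 217 214 213 215 217 216 212 207 204
152 209 217 219 155  32  31  34  32  52  83  56  35  49  49 212 216 214 215 215 217 216 214 213 216 217 217 212 208
154 209 213 215 200 108  31  31  31  91 113  56  33  41  79 218 218 210 214 215 217 218 217 214 215 218 218 216 210
156 209 207 214 218 205  52  32  38  37  62  37  30  31 104 221 215 193 200 214 217 220 220 217 214 216 217 217 215
158 209 207 211 2
[... 906 characters left out ...]
  46
174 209  48  45  42  46  58  86  83  89  91  92  93  92  92  91  90  74  93  84  74  55  44  33  35  49  47  48  46
176 209  34  27  26  27  35  67  81  91  92  92  92  94  91  90  73  35  44  35  27  35  37  44  45  47  48  47  48
178 209  38  30  25  26  25  29  50  89  91  93  81  73  50  39  30  31  39  43  46  46  47  47  46  48  48  46  48
180 209  25  26  26  24  24  23  25  46  57  42  32  29  38  39  46  47  48  47  46  47  47  48  49  47  46  47  47
182 209  50  27  26  27  25  26  24  26  23  27  44  46  46  46  48  47  47  47  47  47  45  46  47  48  46  47  47
184 209  85  53  27  27  28  26  24  24  26  28  43  48  47  46  47  47  47  47  47  45  47  46  46  44  45  45  54
```

Request:
send_rows:
  increments:
    - [0,0.003,0.012,0,0,0,0]
    - [0,0,0.012,0,0,0,0]
    - [0,0,0.008,0,0,0,0]
    - [0,0,0.006,0,0,0,0]
    - [0,0,0.004,0,0,0,0]

```text
clock: 16.12
tcp_pos: [499.1, 163.7, 33.9]
ee_rot: [-179.9, 0.0, -166.2]
contact_force: [-4.7, -0.0, 10.7]
grip_width: 40.5
grip_force: 64.8
```

Request:
send_rows:
  increments:
    - [0,0,0.004,0,0,0,0]
    - [0,0,0.004,0,0,0,0]

```text
clock: 16.38
tcp_pos: [499.0, 163.7, 33.8]
ee_rot: [-179.9, 0.0, -166.1]
contact_force: [-9.7, -0.4, 23.0]
grip_width: 40.5
grip_force: 66.3
```

Request:
send_rows:
  increments:
    - [0,0,-0.006,0,0,0,0]
    - [0,0,-0.002,0,0,0,0]
    - [0,0,0,0,0,0,0]

```text
clock: 16.75
tcp_pos: [499.1, 163.7, 33.9]
ee_rot: [-180.0, 0.0, -166.2]
contact_force: [-4.8, 0.1, 8.5]
grip_width: 40.5
grip_force: 64.7
```

```bash
python3 -c "
from station import env
s=env.read_state();print(s['contact_force'],s['wrist_torque'])"
```

```text
[-4.79732941  0.0618882   8.45204556] [-0.07979388  1.14164868 -0.00778708]
```

Request:
send_rows:
  increments:
    - [0,0,0,0,0,0,0.5]
    - [0,0,0,0,0,0,0.55]
    - [0,0,0,0,0,0,0.65]
    - [0,0,0,0,0,0,0.8]
    - [0,0,0,0,0,0,0.8]

```text
clock: 17.38
tcp_pos: [499.2, 163.6, 33.2]
ee_rot: [-180.0, 0.0, -166.2]
contact_force: [0.3, 0.1, 0.0]
grip_width: 68.3
grip_force: 0.0
```

Request:
send_rows:
  increments:
    - [0,0,-0.05,0,0,0,0.8]
    - [0,0,-0.15,0,0,0,0.8]
    - [0,0,-0.2,0,0,0,0.8]
    - [0,0,-0.2,0,0,0,0.8]
    - [0.15,-0.1,-0.1,0,0,0,0.8]
    - [0.1,-0.2,0,0,0,0,0.8]
    - [0,-0.22,0,0,0,0,0.8]
    - [0,-0.22,0,0,0,0,0.8]

```text
clock: 18.38
tcp_pos: [482.6, -32.3, 210.0]
ee_rot: [-180.0, 0.2, -166.1]
contact_force: [0.4, 0.3, -0.2]
grip_width: 68.0
grip_force: 0.0
```

Request:
send_rows:
  increments:
    - [0,-0.22,0,0,0,0,0.8]
    - [0,-0.22,0,0,0,0,0.8]
    - [0,-0.22,0,0,0,0,0.8]
    - [0,-0.22,0,0,0,0,0.8]
    - [0,0,0,0,0,0,0.8]

```text
clock: 19.0
tcp_pos: [535.2, -247.7, 208.6]
ee_rot: [-179.9, 0.0, -166.5]
contact_force: [-0.9, 0.6, -0.2]
grip_width: 68.2
grip_force: 0.0
```

```bash
python3 - <<'E'
from h import *
from station import env
for n in("top","side"): cv2.imwrite(f"pics/{n}10.png",env.snapshot(n)["color"][:,:,::-1])
a=cv2.imread("pics/top10.png");b=cv2.imread("pics/top0.png")
for z in(48,26):
    v=a.max(2);m=((v>70)).astype("uint8");roi=np.zeros_like(m)
    cor=np.array([[424.7,254.4],[475.6,47.5],[681.7,98.2],[630.8,305.1]])
    cv2.fillConvexPoly(roi,proj("top",np.c_[(cor-cor.mean(0))*.9+cor.mean(0),[4]*4]).astype(int),1)
    m&=roi
    c=max(cv2.findContours(m,0,1)[0],key=cv2.contourArea)
    q=np.array([onz("top",x,z) for x in c[:,0].astype(float)])[:,:2].astype("float32")
    print(z,cv2.minAreaRect(q),len(c))
u=c[:,0];lo=u.min(0)-4;hi=u.max(0)+5
for r in range(lo[1],hi[1],2): print(r,lo[0]," ".join("%3d"%x for x in v[r,lo[0]:hi[0]:2]))
E
```

```text
48 ((551.9150390625, 175.8134765625), (145.89105224609375, 49.82612991333008), 13.96843147277832) 122
26 ((554.2954711914062, 180.39561462402344), (148.46034240722656, 50.70359802246094), 13.968426704406738) 122
154 145  41  42  41  40  41  39  40  40  41  42  41  40  42  43  43  43  42
156 145  41  39  41  40  43  41  41  39  40  41  42  41  45  40  42  42  40
158 145  40  43  43  40  40  41  41  47  81 100  49  42  43  39  42  40  41
160 145  42  44  44  70  93  72 117 143 189 187  77  42  41  44  42  39  43
162 145  44  41  98 183 186 172 191 193 196 192  98  45  41  41  39  42  42
164 145  43  42  71 182 193 171 192 191 196 200 138  50  40  42  41  40  42
166 145  37  41  50 177 199 167 192 191 196 200 148  53  43  39  41  39  41
168 145  43  39  45 153 199 168 195 192 185 199 171  72  43  41  39  41  43
170 145  39  42  41 121 198 177 187 192 191 199 192  80  44  42  41  43  41
172 145  43  41  40 106 194 194 184 193 190 195 193  98  45  43  42  39  44
174 145  37  42  41  71 182 194 172 193 187 194 199 134  54  42  40  42  40
176 145  43  44  41  46 179 198 165 194 190 193 197 
[... 691 characters left out ...]
 136  50  41  38
196 145  41  43  41  42  39  49 175 194 162 198 190 192 195 146  54  42  41
198 145  42  44  41  40  43  44 149 192 163 196 192 181 194 172  72  41  38
200 145  43  40  44  40  40  41 120 193 174 184 195 192 197 190  81  38  38
202 145  42  43  41  42  42  41 106 191 191 181 197 187 193 190 102  46  40
204 145  41  45  41  41  40  42  70 181 190 170 198 188 193 182 126  43  41
206 145  41  41  41  41  44  40  49 174 182 152 177 134 111  60  40  30  41
208 145  43  41  39  41  40  43  41  96  73  46  37  30  32  28  28  32  39
210 145  41  41  40  40  42  41  43  41  41  30  29  36  39  42  41  40  40
212 145  42  40  38  43  42  43  41  42  43  41  40  36  43  41  42  43  42
```

```bash
python3 -c "
from station import env
print(env.finish_job())"
```

```text
the job is handed in; nothing more can be done
None
```

The grooved block is out of the crate and lies flat, groove up, on the rubber mat, about 1–2 mm from its centre by camera measurement. The gripper has let go and the job is handed in at about 19 s; I did not re-check the plain blocks or the bystanders by camera afterwards.

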